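# Post the returned tasting tin through the sprung flap

## Robot

A 6-joint arm with a two-finger parallel gripper is mounted at the origin on the work surface. World frame = base frame: x ahead of the robot, y to its left, z up, the work surface at z = 0. Lengths are in m, angles in rad, forces in N, time in s.
With the tool pointing down it reaches from about 0.3 to 0.825 m from the base axis. Payload 5.4 kg.
Tool frame: the origin (TCP) lies between the finger pads; the fingertips stand tips_ahead ahead of it and the grasp point (between the pads) lies 6 mm ahead of it (tips_ahead is the distance from the TCP to the fingertips, in m); z points along the fingers, y is the line along which they close (so a half turn about z gives the same grasp; the last joint's range is limited). The gripper opens to 92 mm and grips with 3 to 60 N. Pads are 20 mm wide; open, the fingers measure 128 mm over their backs; the gripper's body (75 mm by 189 mm) begins 69 mm behind the grasp point.
Start: joints at [-1.43, 0.158, 1.597, -0, 1.386, -0.21], TCP at [0.198, -0.54, 0.24] pointing down, gripper open.
Joint ranges: [-2.91, 2.91], [-0.94, 2.29], [0.18, 2.7], [-1.29, 4.43], [0.17, 2.64], [-3, 3]. Speed limits (rad/s): [2.57, 2.57, 3.14, 3.14, 3.14, 3.14].

## Interface

Orientations are given as a unit quaternion [x, y, z, w].
In Python, from rig import * gives the robot as it stands. The module is installed in compiled form; this text tells all that it offers.
- The arm moves only by the shell command python3 -m creep 'ROWS' [FORCE]. ROWS is JSON, one flat list of numbers, 7 for each row, row after row: the shift along the tool's x, y, z normalised to -1 to 1, where 1 is 0.25 m, then the turn, a rotation vector about the tool's x, y, z normalised to -1 to 1, where 1 is 90 degrees, then the finger opening in mm, from 0 to 91.9. A call has 1 to 20 rows; each row is the pose to reach, as a shift and turn from the pose commanded when the call began, along the tool's axes at that moment; what a row does not reach only later rows make up. A row lasts 1/10 s, in which the tool goes at most 50 mm and 8.59 degrees, less where a joint would pass 70% of its speed; a pose out of reach is approached as far as the arm can. A call with a number of a shift or a turn outside -1 to 1 is refused whole. A call with a gripper value outside its range is refused whole. The fingers move at their own pace and stop on an object; FORCE is the grip in N (left out, the last holds). Time passes only in rows, so rows that repeat a pose let the fingers close. It gives the time, the measured TCP pose, the force, the opening and the grip force at its end, in the units of the state.
- observe(): the state, without advancing time (a new reading comes with each control period).
- get_image(name): name is "scene" or "top"; returns a dict with "img" (480x640x3 uint8, red, green, blue), "intrinsics" (3x3 intrinsics, pixels), "R" (3x3) and "t" (3): a world point X has camera coordinates R X + t. Camera axes: x right, y down, z forward; pixel columns grow to the right and rows downward; lengths in m; the calibration is good to about 2 mm. A picture is of the moment at which its call begins. There is no depth.
- hand_in(): hands the job in; it is judged then, once.
The state is a dict: "time_s": time; "joint_pos": joint angles; "qvel": joint speeds; "joint_efforts": joint torques, N m; "tcp_pos": TCP position; "tcp_rot": TCP orientation; "force": force on the tool from outside, world axes, zero at the start; "wrist_torque": the same for the moment, N m; "gripper_width": finger opening in m; "finger_force": force on a finger pad.
Only numpy, scipy, OpenCV 4.12 (cv2) and the standard library are available. Lean on these libraries where they do the work, as an engineer would, in place of code of your own. Each camera call takes 0.05 s, during which the arm holds its last target. There are 200 camera calls.

## Task

On the market stall, post the small red tasting tin into the wooden returns box: push the yellow self-closing flap inwards and hold it open with one finger, while the other finger pushes the tin along its lane and over the sill until it drops into the bin behind, so that the tin never has to press on the flap. Do not pick the tin up; then draw clear so that the flap swings fully shut, and leave the other goods where they stand.

Things in the scene. Friction and masses are not known exactly. Their poses are not given: they have to be found in the camera images.
- hatch: Fixed wooden returns box on the table. Origin: table level, below the shut flap's plane; x = the way the tin is pushed (in through the doorway), y left, z up. In its frame, mm: the deck in front has its top at z 75, x -160 to 8, y -55 to 115, then a square drop. The doorway at x 0, y -47 to 60, has no lintel; side posts 12 deep (x), reaching z 133, stand either side.
- lane (a point): Middle of the tin's lane on the deck top (hatch frame x -83, y -21, z 75). The lane is straight, along the hatch's x, 42 mm wide (y -42 to 0) between two wooden guides 5 thick and 10 high, which run from x -158 to -8; open at both ends.
- bin (a point): Middle of the floor of the open-topped catch bin behind the doorway (hatch frame x 82, y 10, z 6). Inside it spans x 8 to 156, y -53 to 74; side walls reach z 80, back wall z 70.
- flap_hinge (a point): On the flap's upright hinge axis at deck height (hatch frame x 0, y 58, z 75), left side of the doorway. The flap can be pushed anywhere on its front; the part left of the lane (y 5 to 50) is free of the tin.
- flap (a joint): Angle of the yellow flap, rad: 0 shut, grows as it swings inwards (hatch +x), stop at 1.5. Upright panel 101 long from hinge to free edge, 4 thick, z 79 to 131. A spring always closes it: 0.13 N m when shut, 0.08 more per rad. At angle a (hatch frame) its free edge is at x = 101 sin a, y = 58 - 101 cos a: it is clear of the lane (y above 0) from about 1.0 rad on.
- flap_edge (a point): Middle of the free upright edge of the yellow flap, 101 mm from its hinge and 105 mm above the table.
- sill (a point): Point on the sill at the end of the deck, on the lane's centre line (hatch frame x 8, y -21, z 75); from here the tin tips into the bin.
- tin_mid (a point): Centre of the red tin with brass-coloured rim band, a rigid box 50 (x, along the lane) by 36 (y) by 36 (z) mm, about 90 g, loose, standing in the lane in front of the flap; axes along its sides.
- spare_tin_mid (a point): Centre of a blue tin of the same size, loose on the table to the right of the returns box. Leave alone.
- deck_jar: Small amber jar, radius 19, height 45, loose on the left part of the deck; origin under its centre. Leave alone.
- honey_jar: Amber honey jar with green cap, radius 32, height 85, loose on the table right of the returns box; origin under its centre. Leave alone.
- oil_bottle: Green glass bottle, radius 32, height 230, loose, left part of the table; origin under its centre. Leave alone.
- mug: White mug, radius 40, height 90, loose, left part of the table; origin under its centre. Leave alone.
- pickle_jar: Green glass jar with white cap, radius 36, height 110, loose, right part of the table; origin under its centre. Leave alone.
- cake_box: Dark cake carton 100 by 140 by 60 with orange label, loose, right part of the table; origin under its centre. Leave alone.
- tin: The same red tin; origin at the centre of its underside, 18 mm below tin_mid.
Things that resemble listed ones, but are neither listed nor needed, are in the scene too. Several things have the shape of the tin; the one meant has the colours described above.

How it is judged:
By the outcome, as a careful person would: the job done as asked, in the order asked, and still so for the second after the job is handed in, with the robot touching nothing.
It also fails if it takes over 40 s, if anything falls off the work surface, if the arm or the gripper's body presses on something with over 40 N, if the wrist force passes 120 N, or if a joint passes its speed limit or range.

## Working session

There is one attempt and no reset: what is moved stays moved. The work goes in short steps, Python scripts to look and compute and a shell command to move; the robot and the scene stay as the last step left them, time stands still between calls to the robot, and variables do not carry over. Pictures are saved under pics/ and viewed, at most 10 in all, crops included, and the job is handed in when it is done.

```bash
mkdir -p pics; python3 - <<'E'
from rig import *
import cv2
s=observe();print({k:s[k] for k in s})
for n in("scene","top"):
    d=get_image(n);cv2.imwrite(f"pics/{n}0.png",d["img"][:,:,::-1]);print(n,d["intrinsics"],d["R"],d["t"])
E
```

```text
{'time_s': 0.0, 'joint_pos': array([-1.43009710e+00,  1.59059888e-01,  1.59821576e+00, -1.41479920e-05,
        1.38618100e+00, -2.10130493e-01]), 'qvel': array([-0.00110711, -0.00027993,  0.00061714,  0.00074956, -0.00215144,
       -0.00026675]), 'joint_efforts': array([-8.56923216e-04, -3.85562325e+01, -3.22111416e+01,  7.01080053e-02,
        3.78755853e-02, -1.46533703e-04]), 'tcp_pos': array([ 0.19749193, -0.53941049,  0.23862104]), 'tcp_rot': array([ 9.84653569e-01,  1.74517853e-01,  2.53998789e-05, -9.31673703e-04]), 'force': array([ 0.31018241, -0.40256924, -0.60234161]), 'wrist_torque': array([0.02122459, 0.0356351 , 0.00286294]), 'finger_force': 0.0, 'gripper_width': 0.09164334406731742}
scene [[593.67129479   0.         326.17424341]
 [  0.         593.67129479 227.44603603]
 [  0.           0.           1.        ]] [[ 0.5711326   0.82071314 -0.01541102]
 [ 0.51727901 -0.37442398 -0.76956423]
 [-0.63736174  0.43155142 -0.63838342]] [-0.30431915 -0.18755097  1.74393191]
top [[542.72193457   0.         324.89191027]
 [  0.         542.72193457 240.56503321]
 [  0.           0.           1.        ]] [[ 0.02010979 -0.99963184  0.01821501]
 [-0.98279697 -0.02311002 -0.18323768]
 [ 0.18359117 -0.01421679 -0.98289988]] [-0.02074164  0.55473658  1.57142827]
```

View pics/scene0.png

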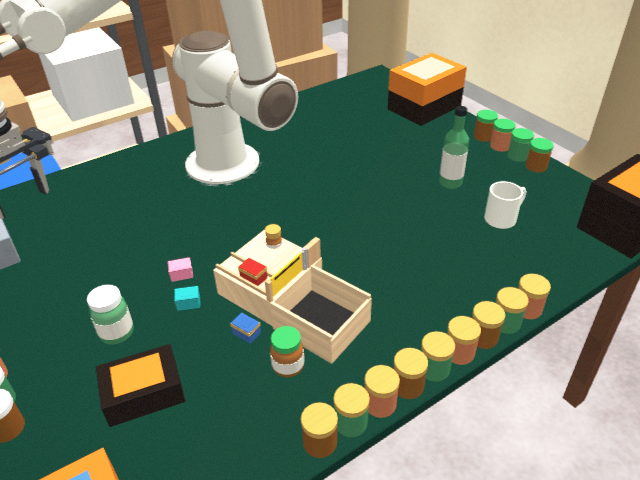

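View pics/top0.png

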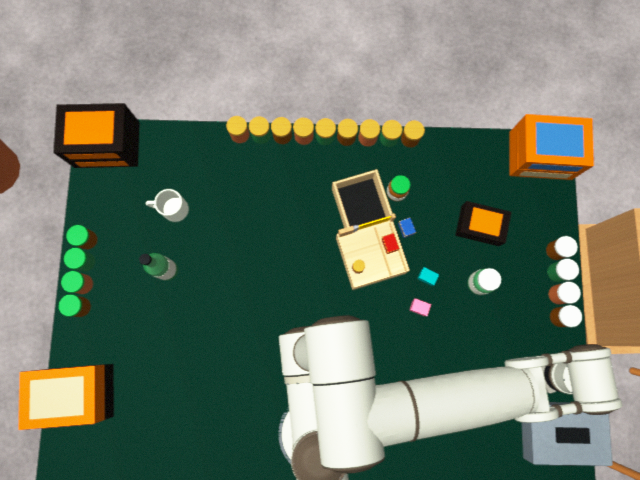

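The only red tin is in the lane, at scene (253,271) and top (390,243). It could be confused with the pink tin at scene (180,269), the teal one at (187,298) and the blue spare at (245,327). I'll check it in a close crop.

```bash
python3 - <<'E'
import cv2
a=cv2.imread("pics/scene0.png")[220:360,205:380];b=cv2.imread("pics/top0.png")[165:295,325:425]
cv2.imwrite("pics/c1.png",cv2.resize(a,None,fx=4.5,fy=4.2,interpolation=2))
cv2.imwrite("pics/c2.png",cv2.resize(b,None,fx=4.5,fy=4.5,interpolation=2))
E
```

```text
(no output)
```

View pics/c1.png

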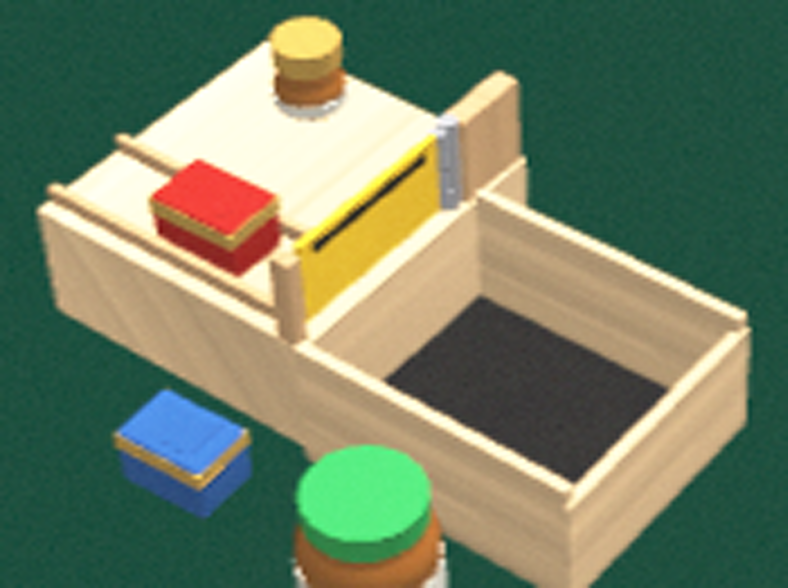

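View pics/c2.png

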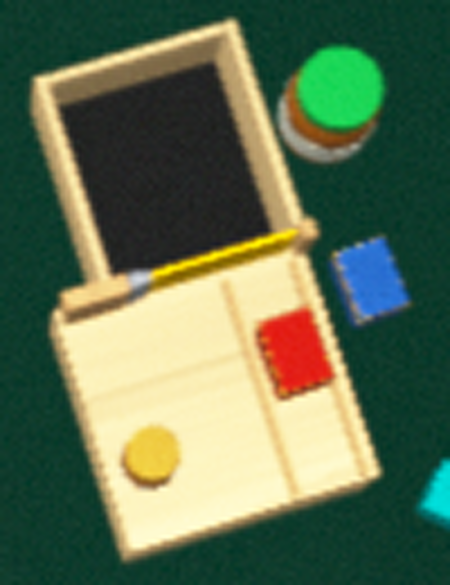

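The crops confirm the red tin with its brass band, crop 1 (215,215) and crop 2 (295,352). It sits in the lane before the shut yellow flap, and the deck jar is at crop 2 (152,453). Next I fit the hatch and tin poses from corner points in both views.

```bash
cat > h.py <<'E'
from rig import *
import numpy as np
from scipy.optimize import least_squares
from scipy.spatial.transform import Rotation as Ro
CAM={n:{k:np.array(v) for k,v in get_image(n).items() if k!="img"} for n in("scene","top")}
def proj(n,X):
    c=CAM[n];p=(c["intrinsics"]@(c["R"]@np.asarray(X).T+c["t"][:,None]));return (p[:2]/p[2]).T
def px(n,p):
    p=np.array(p,float)
    return (p+.5)/[4.5,4.2]-.5+[205,220] if n=="scene" else (p+.5)/4.5-.5+[325,165]
def W(q,L):
    L=np.asarray(L)/1000;c,s=np.cos(q[2]),np.sin(q[2])
    return np.c_[q[0]+c*L[:,0]-s*L[:,1],q[1]+s*L[:,0]+c*L[:,1],L[:,2]]
def fit(C,q0):
    f=lambda q:np.concatenate([(proj(n,W(q,[l for l,_ in C[n]]))-px(n,[p for _,p in C[n]])).ravel() for n in C])
    r=least_squares(f,q0,loss="soft_l1");return r.x,f(r.x).reshape(-1,2)
E
python3 - <<'E'
from h import *
np.set_printoptions(precision=4,suppress=True)
H={"top":[((-160,115,75),(127,560)),((-160,-55,75),(380,473)),((-158,2.5,85),(291,497)),((-158,-44.5,85),(365,478)),((156,74,6),(65,107)),((156,-53,6),(218,65)),((0,-43,131),(298,235))],
"scene":[((-160,-55,75),(40,208)),((-160,115,75),(268,42)),((-158,2.5,85),(122,137)),((-158,-44.5,85),(52,187)),((0,-43,131),(298,243)),((8,74,6),(482,297)),((156,74,6),(665,390))]}
q,r=fit(H,[.5,-.1,-.3]);print(q,r.round(1).tolist())
T={"top":[((25,18,111),(257,325)),((25,-18,111),(310,309)),((-25,-18,111),(332,378)),((-25,18,111),(280,397))],
"scene":[((-25,-18,111),(150,203)),((-25,18,111),(200,160)),((25,18,111),(278,203)),((25,-18,111),(230,240))]}
t,r=fit(T,[.45,-.15,-.3]);print(t,r.round(1).tolist())
c,s=np.cos(q[2]),np.sin(q[2]);d=t[:2]-q[:2]
print("tin in hatch mm",1000*np.array([c*d[0]+s*d[1],-s*d[0]+c*d[1]]),t[2]-q[2])
np.save("q.npy",q)
J={"top":[((0,0,120),(152,453))],"scene":[((0,0,120),(307,40))]}
j,r=fit(J,[.4,-.1,0]);d=j[:2]-q[:2];print("jar",1000*np.array([c*d[0]+s*d[1],-s*d[0]+c*d[1]]),r.round(1).tolist())
E
```

```text
[ 0.6018 -0.1522  0.3127] [[-0.1, -1.6], [-0.8, 1.1], [0.5, 0.3], [-0.6, -0.1], [-5.3, 0.9], [-0.7, -0.8], [-0.8, -0.4], [-1.2, 0.2], [0.4, -0.7], [-0.7, -0.2], [-0.4, -0.4], [-1.5, 1.1], [-0.9, -0.0], [13.0, 7.6]]
[ 0.5447 -0.1956  0.3223] [[-0.4, -1.3], [-0.3, -1.4], [0.3, -0.4], [0.0, -1.0], [-0.8, -1.3], [-0.3, -0.5], [0.1, -1.3], [-0.8, -0.3]]
tin in hatch mm [-67.7281 -23.7718] 0.00958693722136772
jar [-106.425    86.3886] [[-0.5, -0.3], [-0.5, -0.0]]
```

```bash
cat > g.py <<'E'
# usage: g.py xF z_tcp : finger line 29.3 deg in hatch frame; F (flap) at (xF,30), P (tin) at (xF-91,-21) mm
import sys,rig,numpy as np
from scipy.spatial.transform import Rotation as Ro
q=np.load("q.npy");s=rig.observe()
x,z=float(sys.argv[1]),float(sys.argv[2])
c,n=np.cos(q[2]),np.sin(q[2]);H=np.array([[c,-n],[n,c]])
tgt=np.r_[q[:2]+H@np.array([x-45.5,4.5])/1000,z/1000]
th=q[2]+np.arctan2(51,91);y=np.array([np.cos(th),np.sin(th),0]);zz=np.array([0,0,-1.])
Rt=Ro.from_matrix(np.c_[np.cross(y,zz),y,zz]);R=Ro.from_quat(s["tcp_rot"])
print("t",s["time_s"],"tcp hatch",((s["tcp_pos"][:2]-q[:2])@H*1000).round(1),"z",s["tcp_pos"][2].round(4),"F",s["force"].round(1),"w",s["gripper_width"])
print("shift/.25",(R.inv().apply(tgt-s["tcp_pos"])/.25).round(4),"turn/90",((R.inv()*Rt).as_rotvec()/(np.pi/2)).round(4))
print("hatch +x in tool",R.inv().apply([c,n,0]).round(4),"tips",getattr(rig,"tips_ahead",None))
E
python3 - <<'E'
from h import *
import rig;print([a for a in dir(rig) if a[0]!='_'])
H={"top":[((-160,115,75),(127,560)),((-160,-55,75),(380,473)),((-158,2.5,85),(291,497)),((-158,-44.5,85),(365,478)),((156,-53,6),(218,65)),((0,-43,131),(298,235))],
"scene":[((-160,-55,75),(40,208)),((-160,115,75),(268,42)),((-158,2.5,85),(122,137)),((-158,-44.5,85),(52,187)),((0,-43,131),(298,243)),((8,74,6),(482,297))]}
q,r=fit(H,[.6,-.15,.3]);print(q,abs(r).max());np.save("q.npy",q)
E
python3 g.py -35 240
```

```text
['Unreachable', 'get_image', 'hand_in', 'observe', 'tips_ahead']
[ 0.60199362 -0.15113611  0.31823743] 1.5599214837766908
t 0.3 tcp hatch [-505.7 -242.6] z 0.2393 F [0.3 0.7 1.1] w 0.09215095917721013
shift/.25 [ 1.7323 -0.9325 -0.0021] turn/90 [-2.0000e-04 -4.0000e-04 -1.3044e+00]
hatch +x in tool [9.995e-01 3.260e-02 1.000e-04] tips 0.025
```

```bash
python3 -m creep '[0.87,-0.47,0,0,0,-0.7,86, 0.87,-0.47,0,0,0,-0.7,86, 0.87,-0.47,0,0,0,-0.7,86, 0.87,-0.47,0,0,0,-0.7,86, 0.87,-0.47,0,0,0,-0.7,86, 0.87,-0.47,0,0,0,-0.7,86, 0.87,-0.47,0,0,0,-0.7,86, 0.87,-0.47,0,0,0,-0.7,86, 0.87,-0.47,0,0,0,-0.7,86, 0.87,-0.47,0,0,0,-0.7,86, 0.87,-0.47,0,0,0,-0.7,86, 0.87,-0.47,0,0,0,-0.7,86]'; python3 g.py -35 200
```

```text
time_s: 1.5
tcp_pos: [0.3614, -0.355, 0.2396]
tcp_rot: [0.749, 0.663, 0.0, -0.0]
force: [0.0, 0.1, -1.0]
gripper_width: 0.0862
finger_force: 0.0
t 1.5 tcp hatch [-292.3 -118.3] z 0.2396 F [ 0.   0.1 -1. ] w 0.08616784799010851
shift/.25 [0.8051 0.5578 0.1584] turn/90 [ 0.    -0.    -0.605]
hatch +x in tool [ 0.4255  0.905  -0.    ] tips 0.025
```

```bash
python3 -m creep '[0.805,0.558,0.158,0,0,-0.605,86, 0.805,0.558,0.158,0,0,-0.605,86, 0.805,0.558,0.158,0,0,-0.605,86, 0.805,0.558,0.158,0,0,-0.605,86, 0.805,0.558,0.158,0,0,-0.605,86, 0.805,0.558,0.158,0,0,-0.605,86, 0.805,0.558,0.158,0,0,-0.605,86, 0.805,0.558,0.158,0,0,-0.605,86, 0.805,0.558,0.158,0,0,-0.605,86, 0.805,0.558,0.158,0,0,-0.605,86]'; python3 g.py -35 113; python3 - <<'E'
import cv2,numpy as np
from rig import *
a=get_image("scene")["img"][150:360,160:400,::-1];b=get_image("top")["img"][130:330,280:460,::-1]
cv2.imwrite("pics/a.png",np.hstack([cv2.resize(a,(400,350)),cv2.resize(b,(315,350))]))
E
```

```text
time_s: 2.5
tcp_pos: [0.524, -0.1722, 0.2002]
tcp_rot: [0.363, 0.932, -0.0, 0.0]
force: [-0.0, -0.5, -0.7]
gripper_width: 0.086
finger_force: 0.0
t 2.5 tcp hatch [-80.7   4.4] z 0.2002 F [-0.  -0.5 -0.7] w 0.086031317416775
shift/.25 [-0.      0.0008  0.3487] turn/90 [ 0.      0.0001 -0.0006]
hatch +x in tool [-4.881e-01  8.728e-01  1.000e-04] tips 0.025
```

View pics/a.png

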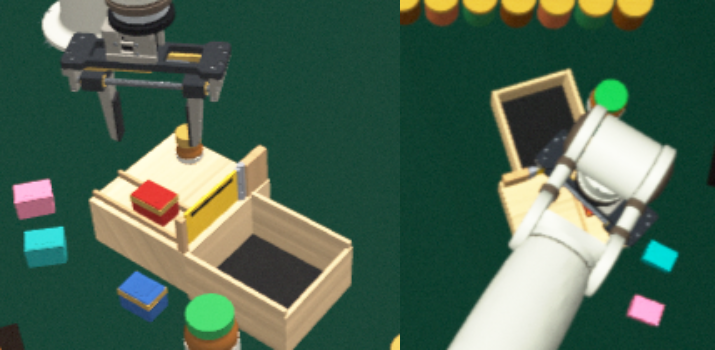

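The scene view shows the flap finger at crop (195,140), left of the lane before the flap. The rear finger, at (115,135), is behind the tin. Both are clear, so I descend.

```bash
python3 -m creep '[0,0,0.1,0,0,0,86, 0,0,0.2,0,0,0,86, 0,0,0.28,0,0,0,86, 0,0,0.33,0,0,0,86, 0,0,0.349,0,0,0,86, 0,0,0.349,0,0,0,86, 0,0,0.349,0,0,0,86]'; python3 g.py 0 113; python3 - <<'E'
import cv2,numpy as np
from rig import *
a=get_image("scene")["img"][200:360,190:380,::-1]
cv2.imwrite("pics/b.png",cv2.resize(a,(712,600),interpolation=2))
E
```

```text
time_s: 3.3
tcp_pos: [0.5248, -0.1723, 0.114]
tcp_rot: [0.362, 0.932, -0.0, 0.001]
force: [0.2, 0.4, 0.0]
gripper_width: 0.0857
finger_force: 0.0
t 3.3 tcp hatch [-79.9   4.1] z 0.114 F [0.2 0.4 0. ] w 0.08566511917559909
shift/.25 [-0.0659  0.121   0.004 ] turn/90 [0.0002 0.0012 0.0004]
hatch +x in tool [-0.4895  0.872   0.0012] tips 0.025
```

View pics/b.png

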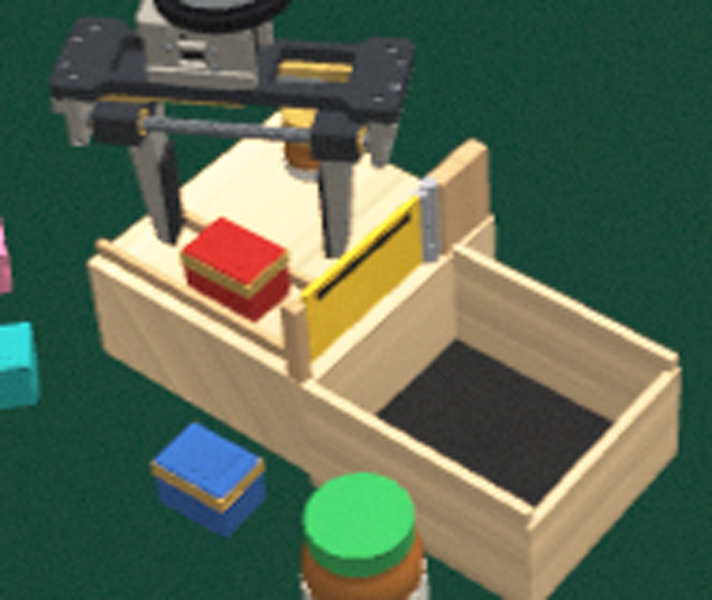

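The rear finger is behind the tin at (170,235) and the flap finger is before the flap at (335,250). I push 50 mm along the hatch's x.

```bash
python3 -m creep '[-0.0098,0.0174,0,0,0,0,86, -0.0196,0.0349,0,0,0,0,86, -0.0294,0.0523,0,0,0,0,86, -0.0392,0.0698,0,0,0,0,86, -0.0489,0.0872,0,0,0,0,86, -0.0587,0.1046,0,0,0,0,86, -0.0685,0.1221,0,0,0,0,86, -0.0783,0.1395,0,0,0,0,86, -0.0881,0.157,0,0,0,0,86, -0.0979,0.1744,0,0,0,0,86]'; python3 g.py 75 113; python3 - <<'E'
import cv2,numpy as np
from rig import *
a=get_image("scene")["img"][200:360,190:380,::-1]
cv2.imwrite("pics/c.png",cv2.resize(a,(712,600),interpolation=2))
E
```

```text
time_s: 4.35
tcp_pos: [0.5689, -0.1567, 0.1118]
tcp_rot: [0.361, 0.932, -0.002, -0.004]
force: [-12.2, -5.5, 2.8]
gripper_width: 0.0858
finger_force: 5.6
t 4.35 tcp hatch [-33.2   5.1] z 0.1118 F [-12.2  -5.5   2.8] w 0.0857551732747191
shift/.25 [-0.1251  0.2173 -0.0066] turn/90 [-0.0039 -0.0035  0.0015]
hatch +x in tool [-0.491   0.8711 -0.008 ] tips 0.025
```

View pics/c.png

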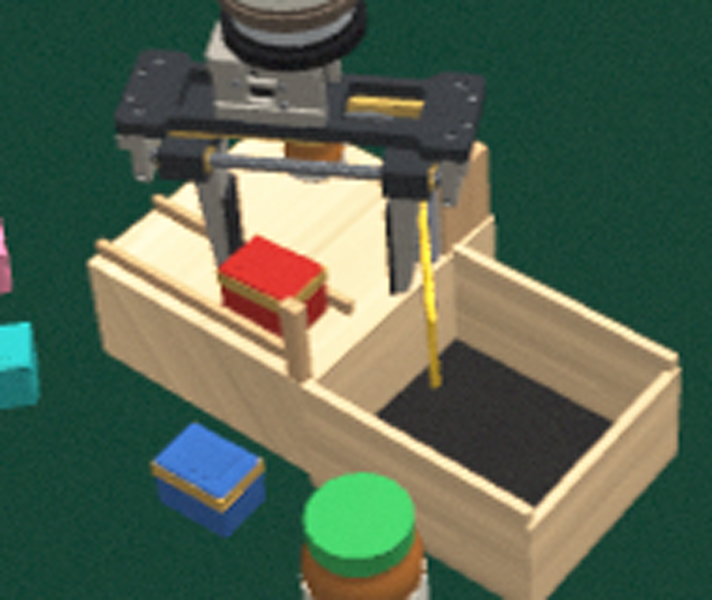

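The flap is about 1 rad open at (430,300), and the tin is still on the deck at (270,280), clear of it. I continue 65 mm.

```bash
python3 -m creep '[-0.0098,0.0174,0,0,0,0,86, -0.0196,0.0349,0,0,0,0,86, -0.0294,0.0523,0,0,0,0,86, -0.0392,0.0698,0,0,0,0,86, -0.0489,0.0872,0,0,0,0,86, -0.0587,0.1046,0,0,0,0,86, -0.0685,0.1221,0,0,0,0,86, -0.0783,0.1395,0,0,0,0,86, -0.0881,0.157,0,0,0,0,86, -0.0979,0.1744,0,0,0,0,86, -0.1077,0.1918,0,0,0,0,86, -0.1175,0.2093,0,0,0,0,86, -0.1273,0.2267,0,0,0,0,86, -0.1273,0.2267,0,0,0,0,86, -0.1273,0.2267,0,0,0,0,86]'; python3 g.py 87 113; python3 - <<'E'
import cv2,numpy as np
from rig import *
a=get_image("scene")["img"][200:360,190:380,::-1]
cv2.imwrite("pics/d.png",cv2.resize(a,(712,600),interpolation=2))
E
```

```text
time_s: 5.9
tcp_pos: [0.634, -0.1357, 0.1129]
tcp_rot: [0.362, 0.932, 0.0, 0.001]
force: [2.8, -2.8, -0.3]
gripper_width: 0.0859
finger_force: 1.5
t 5.9 tcp hatch [35.2  4.6] z 0.1129 F [ 2.8 -2.8 -0.3] w 0.08593476785504103
shift/.25 [-0.0127  0.0217 -0.0002] turn/90 [0.0006 0.0007 0.0005]
hatch +x in tool [-0.4896  0.872   0.0014] tips 0.025
```

View pics/d.png

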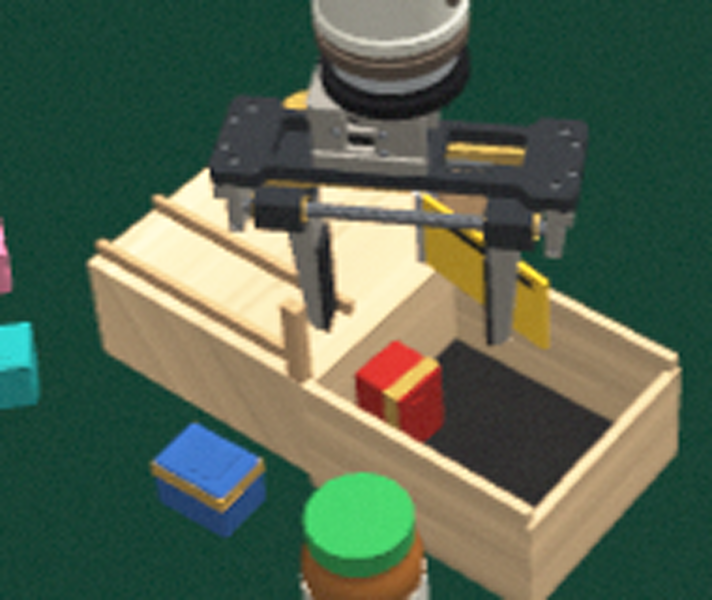

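The tin has dropped into the bin, standing on end at (400,390), and the flap rests open on the finger. I retreat 115 mm along the same line, then rise.

```bash
python3 -m creep '[0.015,-0.0267,0,0,0,0,86, 0.03,-0.0535,0,0,0,0,86, 0.045,-0.0802,0,0,0,0,86, 0.06,-0.107,0,0,0,0,86, 0.075,-0.1337,0,0,0,0,86, 0.09,-0.1604,0,0,0,0,86, 0.1051,-0.1872,0,0,0,0,86, 0.1201,-0.2139,0,0,0,0,86, 0.1351,-0.2407,0,0,0,0,86, 0.1501,-0.2674,0,0,0,0,86, 0.1651,-0.2941,0,0,0,0,86, 0.1801,-0.3209,0,0,0,0,86, 0.1952,-0.3476,0,0,0,0,86, 0.2102,-0.3744,0,0,0,0,86, 0.2252,-0.4011,0,0,0,0,86, 0.2252,-0.4011,0,0,0,0,86]' && python3 -m creep '[0,0,-0.1,0,0,0,86, 0,0,-0.25,0,0,0,86, 0,0,-0.4,0,0,0,86, 0,0,-0.5,0,0,0,86, 0,0,-0.5,0,0,0,86, 0,0,-0.5,0,0,0,86, 0,0,-0.5,0,0,0,86, 0,0,-0.5,0,0,0,86, 0,0,-0.5,0,0,0,86, 0,0,-0.5,0,0,0,86, 0,0,-0.5,0,0,0,86, 0,0,-0.5,0,0,0,86]'; python3 - <<'E'
import cv2,numpy as np
from rig import *
a=get_image("scene")["img"][200:360,190:380,::-1]
cv2.imwrite("pics/e.png",cv2.resize(a,(712,600),interpolation=2))
E
```

```text
time_s: 7.55
tcp_pos: [0.5232, -0.1718, 0.1127]
tcp_rot: [0.362, 0.932, 0.0, -0.0]
force: [0.7, -0.1, -0.1]
gripper_width: 0.0857
finger_force: 0.0
time_s: 8.75
tcp_pos: [0.5241, -0.1718, 0.2377]
tcp_rot: [0.362, 0.932, 0.0, -0.0]
force: [-0.3, -0.6, 0.3]
gripper_width: 0.086
finger_force: 0.0
```

View pics/e.png

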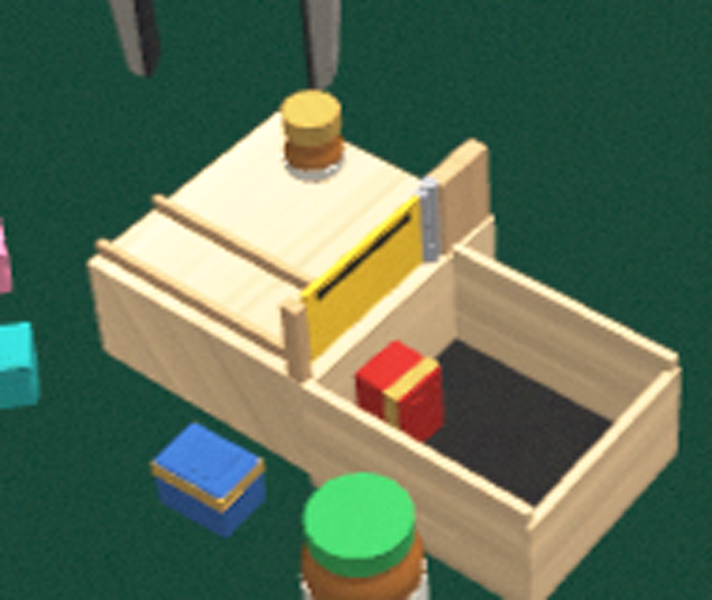

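The flap is shut at (365,275), the tin is in the bin at (400,390), and the jar and blue tin are where they were. The robot is touching nothing.

```bash
python3 -c "from rig import *;print(hand_in())"
```

```text
the job is handed in; nothing more can be done
None
```

The red tin is in the returns bin, pushed through under the held-open flap; the flap is shut again, no other goods were moved that I could see, and the job was handed in at about 9 s.

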